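Shim a rocking stirrer with a levelling wedge

TASK

The magnetic stirrer rocks because its front left foot is too short. With the fingertips, push the levelling wedge, thin end first, under that foot until the foot stands on the wedge's flat step and the stirrer is level, then press down on the stirrer's top at the opposite corner (rear right) to check that it no longer rocks, and move clear. Only push and press: lift nothing, do not shove the stirrer out of its place, and leave the other things where they are.

Things in the scene. Friction and masses are not known exactly. Their poses are not given: they have to be found in the camera images.
- stirrer: loose white magnetic stirrer, 1.4 kg, box 170 (x) by 150 mm (y), two knobs on its front; sides begin 20 mm above the bench, flat top 82 mm when level. Origin: on the bench under its centre; x to its rear, y to its left (viewed from the robot), z up. Rubber feet of 28 mm diameter at x +-65, y +-55 mm; the front left is 7 mm short, so it leans 0.08 rad onto it. Slides if pushed over about 5 N
- short_foot (a point): lowest point of the stirrer's short front left foot (round-bottomed, stirrer x = -65, y = +55 mm, 20 mm in from its left side face). With a 7 mm shim under it the stirrer is level; at the start the opposite foot hangs about 7 mm above the bench instead. Axes as the stirrer
- test_corner (a point): point on the stirrer's flat top near its rear right corner, the place to press for the test (above the inside of the rear right foot); axes as the stirrer
- wedge: loose grey plastic levelling wedge, 0.14 kg, 140 (x) by 60 mm (y), lying left of the stirrer, thin end towards the short foot. Origin: centre of its underside; x points to the thin end. x -70 to -25 mm: block 32 mm high with a flat upright rear face to push on; -25 to 20: flat step 7 mm high; 20 to 70: ramp falling from 7 to 1.2 mm. Slides in with about 2 to 5 N
- wedge_step (a point): middle of the wedge's flat step (wedge x = 0, y = 0), on its surface, 7 mm above the wedge's underside; the short foot belongs here; the block then stands about 5 mm from the stirrer's side face; driving on beyond that shoves the stirrer along. Axes as the wedge
- beaker: bystander: empty clear beaker, 55 mm across, 66 mm high, to the right of the stirrer; origin under its centre
- tuning_bottle: bystander: small white bottle, 48 mm across, 101 mm high, to the right of the stirrer; origin under its centre
- marker: bystander: black marker pen, 138 mm long (its y), 16 mm high, lying left of the stirrer on the far side of the wedge; origin under its middle

How it is judged:
On the way, in this order (a step that is already met when the one before it is completed fails the run):
1. the short foot stands on the wedge's flat step and the stirrer is level (x of short_foot in the frame of wedge between -0.025 and 0.02 m and y of short_foot in the frame of wedge between -0.027 and 0.027 m and angle between stirrer's own z axis and vertical below 0.02 rad and contact force between wedge and stirrer above 0.3 N), for 0.2 s.
2. the fingers press on the top at the rear right corner and the stirrer stays level on the wedge (x of short_foot in the frame of wedge between -0.025 and 0.02 m and y of short_foot in the frame of wedge between -0.027 and 0.027 m and angle between stirrer's own z axis and vertical below 0.03 rad and horizontal distance between the grasp point and test_corner below 0.045 m and contact force between the fingers and stirrer above 2 N), for 0.1 s.
At the end, for the whole second after the job is handed in: The short foot rests on the wedge's step (wedge x -25 to 20 mm, y within 27 mm); the stirrer is level within 0.02 rad and within 40 mm of its start; all at rest; bystanders within 30 mm of their starts. Before, a press over 2 N within 45 mm of the test corner (all of step 1 and linear speed of each of wedge, stirrer below 0.01 m/s and distance of each of beaker, tuning_bottle, marker from where it was at the start of the episode below 0.03 m and distance of stirrer from where it was at the start of the episode below 0.04 m); the robot touches nothing.
It fails at once if the wedge is lifted or tipped up (height (world z) of wedge above 0.015 m or angle between wedge's own z axis and vertical above 0.25 rad).
It fails at once if the stirrer is lifted, tipped over or shoved more than 40 mm (height (world z) of stirrer above 0.02 m or angle between stirrer's own z axis and vertical above 0.2 rad or distance of stirrer from where it was at the start of the episode above 0.04 m).
It fails at once if a bystander is moved more than 30 mm or lifted (distance of any of beaker, tuning_bottle, marker from where it was at the start of the episode above 0.03 m).
It also fails if it takes over 48 s, if anything falls off the work surface, if the arm or the gripper's body presses on something with over 40 N, if the wrist force passes 120 N, or if a joint passes its speed limit or range.

ROBOT

A 6-joint arm with a two-finger parallel gripper is mounted at the origin on a cart in front of the work surface, level with it; the furniture and walls round the work are solid. World frame = base frame: x ahead of the robot, y to its left, z up, the work surface at z = 0. Lengths are in m, angles in rad, forces in N, time in s.
With the tool pointing down it reaches from about 0.375 to 0.975 m from the base axis. Payload 3.8 kg.
Tool frame: the origin (TCP) lies at the very end of the fingers, on their centre line; the grasp point (between the pads) lies 19 mm behind it; z points along the fingers, y is the line along which they close (so a half turn about z gives the same grasp; the last joint's range is limited). The gripper opens to 85 mm and grips with 20 to 120 N. Pads are 22 mm wide; open, the fingers measure 114 mm over their backs; the gripper's body (76 mm by 85 mm) begins 54 mm behind the grasp point. The pads swing forward as they close: fully open they stand 13 mm farther back than shut.
Start: joints at [1.261, 0.264, 1.604, -0, 1.274, -0.037], TCP at [0.182, 0.65, 0.231] pointing down, gripper open.
Joint ranges: [-2.63, 2.63], [-0.94, 2.18], [0.31, 2.57], [-1.31, 4.45], [0, 2.66], [-2.55, 2.55]. Speed limits (rad/s): [2.57, 2.57, 3.14, 3.14, 3.14, 3.14].

INTERFACE

Orientations are given as a rotation vector (axis times angle).
In Python, from workcell import read_state, read_camera, calibration, finish_job gives the robot as it stands.
- The arm moves only by the tool step_arm, never from a script. Its argument "commands" is a list of rows, each an object of numbers: "fingers": the gripper's target within -1 to 1 (shut at 1, half-way at 0, fully open at -1); "dx", "dy", "dz": the shift along the tool's x, y, z in m; "roll": the turn about the tool's z in degrees. In form: [{"fingers": .., "dx": .., "dy": .., "dz": .., "roll": ..}, ...]. A call has 1 to 8 rows; each row is the pose to reach, as a shift and turn from the pose commanded when the call began, along the tool's axes at that moment; what a row does not reach only later rows make up. A row lasts 1/8 s, in which the tool goes at most 62.5 mm and 10.7 degrees, less where a joint would pass 70% of its speed; a pose out of reach is approached as far as the arm can. A call with a gripper value outside its range is refused whole. The fingers move at their own pace and stop on an object; "squeeze" is the grip in N (left out, the last holds). Time passes only in rows, so rows that repeat a pose let the fingers close. It gives the time, the measured TCP pose, the force, the opening and the grip force at its end, in the units of the state.
- read_state(): the state, without advancing time (a new reading comes with each control period).
- read_camera(name): name is "scene" or "top"; returns (picture, depth): 480x640x3 uint8, blue, green, red; 480x640 float32, m along the optical axis (not along the pixel's ray), 0 where there is no reading.
- calibration(name): a dict with "intrinsics" (3x3 intrinsics, pixels), "world_to_cam" (4x4, takes a point from world to camera coordinates). Camera axes: x right, y up, looking along -z (the intrinsics and any distortion apply to the point x, -y, -z); pixel columns grow to the right and rows downward; lengths in m; the calibration is good to about 2 mm. A picture is of the moment at which its call begins. calibration takes no time and is no camera call.
- finish_job(): hands the job in; it is judged then, once.
The state is a dict: "time": time; "q": joint angles; "joint_vel": joint speeds; "joint_torque": joint torques, N m; "tool_pos": TCP position; "tcp_rot": TCP orientation; "wrist_force": force on the tool from outside, world axes, zero at the start; "torque": the same for the moment, N m; "width": opening from 0.0 (shut) to 1.0 (fully open); "grip_force": force on a finger pad.
Only numpy, scipy, OpenCV 4.12 (cv2) and the standard library are available. Lean on these libraries where they do the work, as an engineer would, in place of code of your own. Each camera call takes 0.05 s, during which the arm holds its last target. There are 200 camera calls.

## Working session

There is one attempt and no reset: what is moved stays moved. The work goes in short steps, Python scripts to look and compute and a tool call to move; the robot and the scene stay as the last step left them, time stands still between calls to the robot, and variables do not carry over. Pictures are saved under pics/ and viewed, at most 10 in all, crops included, and the job is handed in when it is done.

Besides the shell and the picture viewer there is one more tool, called after "Emit:" by a JSON object that holds its "op" and its "data", one argument or row to a line. step_arm: Moves the arm, as the interface text tells. Its arguments: {"type":"object","properties":{"commands":{"type":"array","items":{"type":"object","properties":{"fingers":{"type":"number"},"dx":{"type":"number"},"dy":{"type":"number"},"dz":{"type":"number"},"roll":{"type":"number"}}}},"squeeze":{"type":"number"}},"required":["commands"]}

```bash
mkdir -p pics; ls
cat > h.py <<'E'
import numpy as np, cv2
from workcell import *
def cloud(name):
    im,d=read_camera(name); c=calibration(name); K=np.array(c["intrinsics"]); T=np.array(c["world_to_cam"])
    v,u=np.mgrid[0:480,0:640]
    P=np.stack([(u-K[0,2])/K[0,0]*d,-(v-K[1,2])/K[1,1]*d,-d],-1)
    W=(P-T[:3,3])@T[:3,:3]
    W[d==0]=np.nan
    return im,W
E
python3 - <<'E'
from h import *
for n in("top","scene"):
    im,W=cloud(n); cv2.imwrite(f"pics/{n}0.png",im); np.savez(f"{n}0.npz",im=im,W=W)
    print(n,{k:v for k,v in calibration(n).items()}, W[::120,::160].round(3).tolist())
s=read_state();print(s)
E
```

```text
pics
top {'intrinsics': array([[601.37224954,   0.        , 322.93986233],
       [  0.        , 601.37224954, 229.72354462],
       [  0.        ,   0.        ,   1.        ]]), 'world_to_cam': array([[ 4.51317706e-03, -9.99801355e-01, -1.94134468e-02,
        -6.32937360e-02],
       [ 9.82410523e-01,  8.08837946e-04,  1.86732186e-01,
        -5.51199029e-01],
       [-1.86679390e-01, -1.99147299e-02,  9.82219023e-01,
        -1.14396304e+00],
       [ 0.00000000e+00,  0.00000000e+00,  0.00000000e+00,
         1.00000000e+00]])} [[[1.02, 0.603, 0.112], [0.91, 0.216, 0.286], [0.946, -0.058, 0.223], [1.081, -0.408, 0.001]], [[0.777, 0.602, 0.068], [0.718, 0.225, 0.219], [0.764, -0.056, 0.097], [0.761, -0.37, 0.1]], [[0.512, 0.525, 0.156], [0.537, 0.275, 0.009], [0.525, -0.057, 0.084], [0.54, -0.384, -0.0]], [[0.279, 0.874, -0.519], [0.275, 0.48, -0.755], [0.278, -0.038, -0.755], [0.28, -0.55, -0.75]]]
scene {'intrinsics': array([[502.93418605,   0.        , 316.5639991 ],
       [  0.        , 502.93418605, 242.02511789],
       [  0.        ,   0.        ,   1.        ]]), 'world_to
[... 618 characters left out ...]
0.442, -0.002]]]
{'time': 0.1, 'q': array([ 1.26109366e+00,  2.64682036e-01,  1.60526582e+00,  3.33153962e-05,
        1.27370158e+00, -3.68762731e-02]), 'joint_vel': array([-2.47203852e-04, -2.99320750e-03, -3.59162972e-03, -1.48234613e-05,
        7.28479129e-04,  5.75933499e-04]), 'joint_torque': array([ 4.48114579e-04, -5.16700566e+01, -3.68590879e+01,  4.64614203e-06,
        6.15076409e-03, -3.28612657e-06]), 'tool_pos': array([0.1816519 , 0.64939858, 0.23006835]), 'tcp_rot': array([-0.42718931, -3.1120216 ,  0.00317338]), 'wrist_force': array([0.28302405, 0.68041725, 0.33035242]), 'torque': array([ 0.00015275, -0.02312514,  0.03438795]), 'grip_force': 0.0, 'width': 0.9987908723734605}
```

View pics/top0.png

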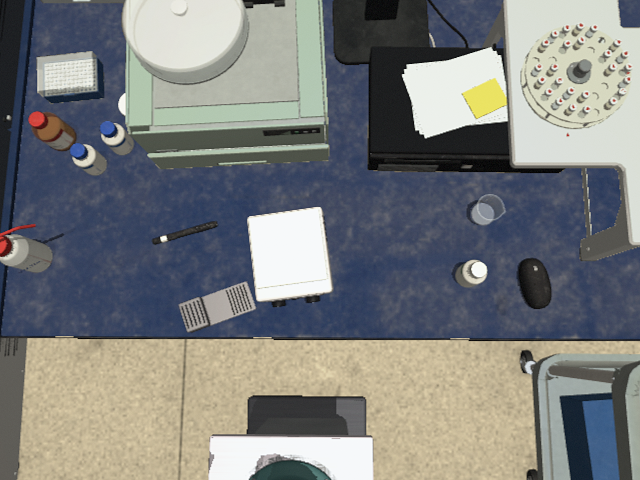

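View pics/scene0.png

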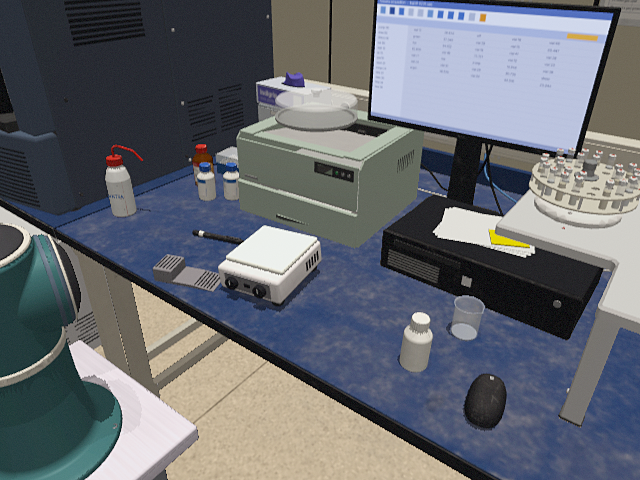

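The top view shows the white stirrer (248–331, 208–300), the wedge with its block at the left (180–255, 283–330), and the marker (153–217, 222–243). The bottle is at (472, 272) and the beaker at (487, 210). The scene view agrees with this.

Run:
```python
from h import *
z=np.load("top0.npz"); im,W=z["im"],z["W"]
c=calibration("top");K=np.array(c["intrinsics"]);T=np.array(c["world_to_cam"])
C=-T[:3,:3].T@T[:3,3]
def ray(u,v,h):
    d=T[:3,:3].T@np.array([(u-K[0,2])/K[0,0],-(v-K[1,2])/K[1,1],-1]); return C+d*(h-C[2])/d[2]
v,u=np.mgrid[0:480,0:640]
# stirrer top
m=((im.min(-1)>200)&(u>235)&(u<345)&(v>195)&(v<310)).astype(np.uint8)
m=cv2.morphologyEx(m,cv2.MORPH_OPEN,np.ones((3,3)))
P=W[m>0]; top=P[P[:,2]>.065]
A=np.c_[top[:,:2],np.ones(len(top))]; co=np.linalg.lstsq(A,top[:,2],rcond=None)[0]
print("plane",co, "z",np.nanpercentile(top[:,2],[2,50,98]))
r=cv2.minAreaRect((top[:,:2]*1000).astype(np.float32)); print("stirrer",r,cv2.boxPoints(r).round(1).tolist())
# wedge: gray low saturation
hsv=cv2.cvtColor(im,cv2.COLOR_BGR2HSV)
m=((hsv[...,1]<70)&(hsv[...,2]>60)&(u>170)&(u<262)&(v>275)&(v<335)).astype(np.uint8)
m=cv2.morphologyEx(m,cv2.MORPH_CLOSE,np.ones((5,5)))
n,l,s,_=cv2.connectedComponentsWithStats(m); k=1+np.argmax(s[1:,4]); m=l==k; print(s[k])
P=W[m]; 
for nm,Q in(("all",P),("block",P[P[:,2]>.024]),("low",P[P[:,2]<.015])):
    r=cv2.minAreaRect((Q[:,:2]*1000).astype(np.float32)); print(nm,len(Q),r,cv2.boxPoints(r).round(1).tolist(),np.percentile(Q[:,2],[2,50,98]))
vis=cv2.resize(im[190:345,145:345],None,fx=4,fy=4,interpolation=cv2.INTER_CUBIC)
cv2.imwrite("pics/crop0.png",vis[:600])
for p in[(338,),]: print("edge",W[330:342,215].round(3).tolist())
```

```text
plane [ 0.0859932  -0.02730109  0.03640547] z [0.06641525 0.08037957 0.08895422]
stirrer ((502.0367736816406, 3.3677902221679688), (167.3174285888672, 144.33505249023438), 7.396549224853516) [[409.79998779296875, 64.19999694824219], [428.3999938964844, -79.0], [594.2999877929688, -57.400001525878906], [575.7000122070312, 85.69999694824219]]
[ 178  276   84   58 2657]
all 2657 ((420.97869873046875, 137.87989807128906), (113.08470153808594, 162.7756805419922), 46.806129455566406) [[322.8999938964844, 152.39999389648438], [441.6000061035156, 41.0], [519.0, 123.4000015258789], [400.29998779296875, 234.8000030517578]] [nan nan nan]
block 893 ((408.2947692871094, 133.98672485351562), (59.95054626464844, 178.1250457763672), 20.089406967163086) [[349.6000061035156, 207.3000030517578], [410.70001220703125, 40.0], [467.0, 60.599998474121094], [405.8999938964844, 227.89999389648438]] [0.02585056 0.03171081 0.07592024]
low 1722 ((406.7440490722656, 151.74734497070312), (161.59475708007812, 114.2127456665039), 88.9307861328125) [[348.1000061035156, 72.0], [462.29998779296875, 69.9000015258789], [465.29998779296875, 231.5], [351.20001220703125, 233.60000610351562]] [-0.00369586  0.00425848  0.01083906]
edge [[0.355, 0.156, 0.001], [0.353, 0.157, -0.005], [0.351, 0.156, 0.001], [0.349, 0.156, 0.001], [0.347, 0.156, -0.001], [0.345, 0.156, 0.001], [0.343, 0.156, -0.001], [0.341, 0.156, -0.002], [0.339, 0.156, -0.005], [0.343, 0.305, -0.758], [0.339, 0.302, -0.747], [0.336, 0.301, -0.742]]
```

View pics/crop0.png

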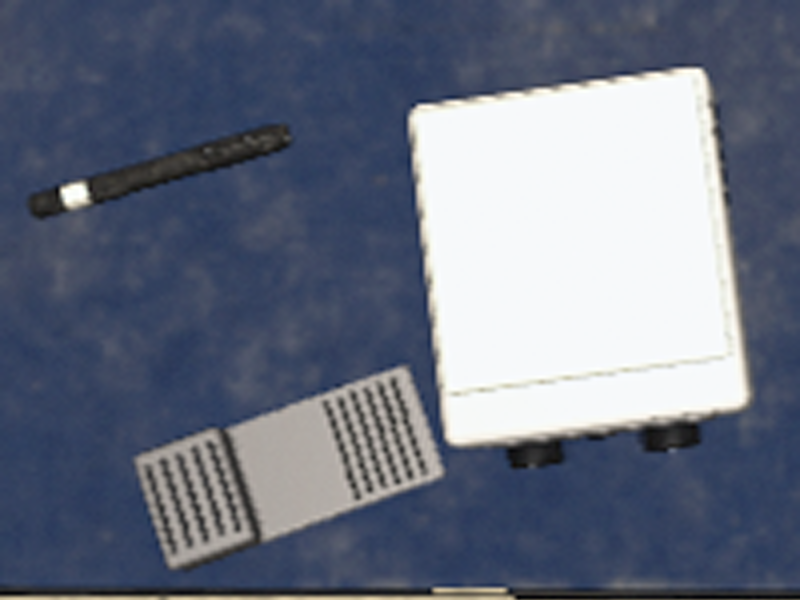

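The crop (4x, offset 145, 190) shows the wedge's block rear corners at (135,458) and (175,571), and the thin-end corners at (405,365) and (443,472). The stirrer's top corners are at (410,105), (703,68), (748,402) and (447,443).

```bash
cat >> h.py <<'E'
def ray(name,u,v,h):
    c=calibration(name);K=np.array(c["intrinsics"]);T=np.array(c["world_to_cam"]);C=-T[:3,:3].T@T[:3,3]
    d=T[:3,:3].T@np.array([(u-K[0,2])/K[0,0],-(v-K[1,2])/K[1,1],-1]); return C+d*(h-C[2])/d[2]
def crop(p,h): return ray("top",p[0]/4+145-.4,p[1]/4+190-.4,h)
E
python3 - <<'E'
from h import *
bl=crop((135,458),.032);br=crop((175,571),.032);tl=crop((405,365),.001);tr=crop((443,472),.001);sl=crop((225,430),.032);sr=crop((258,540),.032)
for p in(bl,br,tl,tr,sl,sr):print(p.round(4))
rear=(bl+br)/2;th=(tl+tr)/2;d=(th-rear)[:2];L=np.hypot(*d);x=d/L;o=rear[:2]+x*.07
print("len",L,"w",np.hypot(*(bl-br)[:2]),np.hypot(*(tl-tr)[:2]),"block",np.hypot(*((sl+sr)/2-rear)[:2]),"origin",o,"yaw",np.degrees(np.arctan2(*d[::-1])), "yaw from ends",[np.degrees(np.arctan2(*((a-b)[:2])[::-1]))-90 for a,b in((bl,br),(tl,tr),(sl,sr))])
g=np.array([.086,-.0273,.0364]);S=[]
for p in((410,105),(703,68),(748,402),(447,443)):
    h=.08
    for _ in range(5): q=crop(p,h);h=g@[q[0],q[1],1]
    S.append(q);print(q.round(4))
S=np.array(S);c=S.mean(0);xf=(S[0]+S[1]-S[2]-S[3])[:2];yaw=np.arctan2(xf[1],xf[0]);print("st",c,np.degrees(yaw),np.hypot(*xf)/2,np.hypot(*(S[0]-S[1])[:2]))
n=np.array([-g[0],-g[1],1]);n/=np.linalg.norm(n);b=c-.082*n   # base origin
X=np.array([np.cos(yaw),np.sin(yaw),0]);X-=n*(X@n);X/=np.linalg.norm(X);Y=np.cross(n,X)
print("base",b,"tilt",np.arccos(n[2]));
f=b-.065*X+.055*Y+.007*n;print("foot",f)
print("testcorner",b+.055*X-.045*Y+.082*n)
R=np.array([x,[-x[1],x[0]]]);print("foot in wedge",R@(f[:2]-o), "side dir in wedge (deg)",np.degrees(yaw)-90-np.degrees(np.arctan2(*x[::-1])))
E
```

```text
[0.4047 0.2247 0.032 ]
[0.3495 0.2022 0.032 ]
[0.4544 0.0964 0.001 ]
[0.4001 0.0755 0.001 ]
[0.4186 0.1805 0.032 ]
[0.3647 0.1619 0.032 ]
len 0.13698466441740814 w 0.05954905064652502 0.05814310678800862 block 0.04471931651600915 origin [0.40272285 0.14829961] yaw -68.52646540961946 yaw from ends [np.float64(-67.81279568233543), np.float64(-68.97461087981662), np.float64(-70.95587305840263)]
[0.5727 0.0853 0.0833]
[ 0.5899 -0.0573  0.0887]
[ 0.4294 -0.0794  0.0755]
[0.4099 0.0649 0.0699]
st [0.50046068 0.00337815 0.07934739] 7.484153690293608 0.16300642379426358 0.14371330305003
base [ 0.50748414  0.00114861 -0.00232084] tilt 0.08998542606255493
foot [ 0.43551981  0.04719164 -0.00273831]
testcorner [ 0.56064601 -0.03389605  0.08554092]
foot in wedge [ 0.10609577 -0.00649232] side dir in wedge (deg) -13.989380900086928
```

Emit:
{"op": "step_arm", "data": {
  "commands": [
    {"fingers": 0.4, "dx": -0.04, "dy": -0.048, "dz": 0, "roll": 7},
    {"fingers": 0.4, "dx": -0.08, "dy": -0.096, "dz": 0, "roll": 14},
    {"fingers": 0.4, "dx": -0.12, "dy": -0.143, "dz": 0, "roll": 21},
    {"fingers": 0.4, "dx": -0.16, "dy": -0.191, "dz": 0, "roll": 28},
    {"fingers": 0.4, "dx": -0.2, "dy": -0.239, "dz": 0, "roll": 35},
    {"fingers": 0.4, "dx": -0.24, "dy": -0.287, "dz": 0, "roll": 44},
    {"fingers": 0.4, "dx": -0.281, "dy": -0.335, "dz": 0, "roll": 53},
    {"fingers": 0.4, "dx": -0.281, "dy": -0.335, "dz": 0, "roll": 53}
  ]
}}

```text
time: 1.1
tool_pos: [0.3634, 0.2481, 0.231]
tcp_rot: [1.78, 2.588, -0.001]
wrist_force: [0.1, 1.3, -0.1]
width: 0.301
grip_force: 0.0
```

Emit:
{"op": "step_arm", "data": {
  "commands": [
    {"fingers": 0.4, "dz": 0.05},
    {"fingers": 0.4, "dz": 0.1},
    {"fingers": 0.4, "dz": 0.15},
    {"fingers": 0.4, "dz": 0.185},
    {"fingers": 0.4, "dz": 0.205},
    {"fingers": 0.4, "dz": 0.217},
    {"fingers": 0.4, "dz": 0.217}
  ]
}}

```text
invalid input
```

Run:
```python
from h import *
im,W=cloud("top"); cv2.imwrite("pics/crop1.png",cv2.resize(im[190:340,145:345],None,fx=4,fy=4,interpolation=cv2.INTER_CUBIC))
print(read_state())
```

```text
{'time': 1.15, 'q': array([ 5.46531565e-01, -1.93468128e-01,  2.07695261e+00,  2.31696736e-04,
        1.25830115e+00,  1.77645563e-01]), 'joint_vel': array([ 0.06316577,  0.01515819, -0.01534437,  0.01771763, -0.00310808,
        0.00057371]), 'joint_torque': array([-1.31177623e+00, -2.60349333e+01, -3.63630188e+01, -2.13178508e-01,
        5.13554947e-02,  1.71878102e-02]), 'tool_pos': array([0.36276143, 0.24991871, 0.23104263]), 'tcp_rot': array([-1.77628627e+00, -2.59087832e+00,  1.34113432e-04]), 'wrist_force': array([-0.75691419, -0.46197861, -0.45791298]), 'torque': array([ 0.02989291,  0.04035496, -0.04276354]), 'grip_force': 0.0, 'width': 0.3009091011115406}
```

View pics/crop1.png

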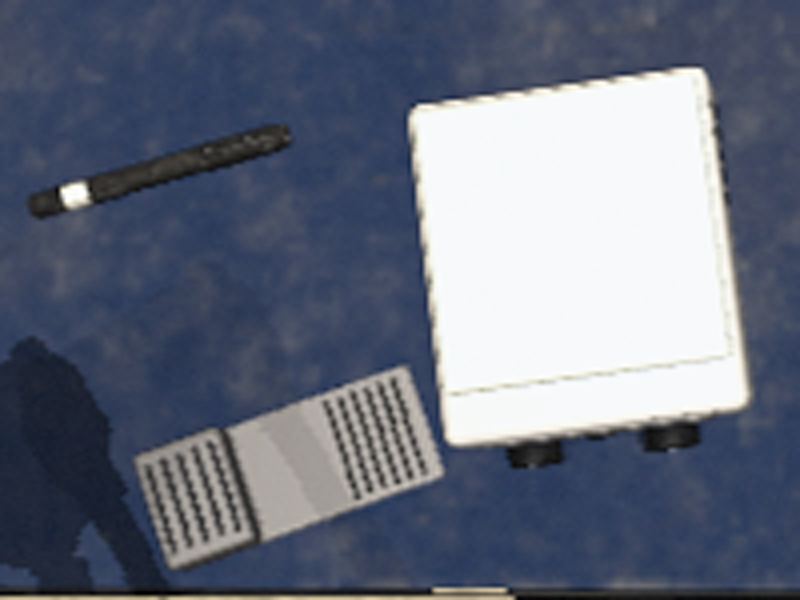

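The wedge and stirrer haven't moved, and only the arm's shadow shows at the left. The call was refused because its rows were incomplete, so I'll send full rows.

Emit:
{"op": "step_arm", "data": {
  "commands": [
    {"fingers": 0.4, "dx": 0, "dy": 0, "dz": 0.05, "roll": 0},
    {"fingers": 0.4, "dx": 0, "dy": 0, "dz": 0.1, "roll": 0},
    {"fingers": 0.4, "dx": 0, "dy": 0, "dz": 0.15, "roll": 0},
    {"fingers": 0.4, "dx": 0, "dy": 0, "dz": 0.185, "roll": 0},
    {"fingers": 0.4, "dx": 0, "dy": 0, "dz": 0.205, "roll": 0},
    {"fingers": 0.4, "dx": 0, "dy": 0, "dz": 0.216, "roll": 0},
    {"fingers": 0.4, "dx": 0, "dy": 0, "dz": 0.216, "roll": 0}
  ]
}}

```text
time: 2.02
tool_pos: [0.3613, 0.2523, 0.0147]
tcp_rot: [-1.768, -2.596, 0.002]
wrist_force: [0.0, 0.2, -0.9]
width: 0.303
grip_force: 0.0
```

Run:
```python
from h import *
im,W=cloud("top"); cv2.imwrite("pics/crop2.png",cv2.resize(im[190:340,145:345],None,fx=4,fy=4,interpolation=cv2.INTER_CUBIC))
s=read_state();print(s["tool_pos"],s["tcp_rot"],s["wrist_force"])
```

```text
[0.36213276 0.25252196 0.01548954] [-1.76909702e+00 -2.59601989e+00 -2.25688705e-04] [ 0.07739295  0.40249563 -0.14170292]
```

View pics/crop2.png

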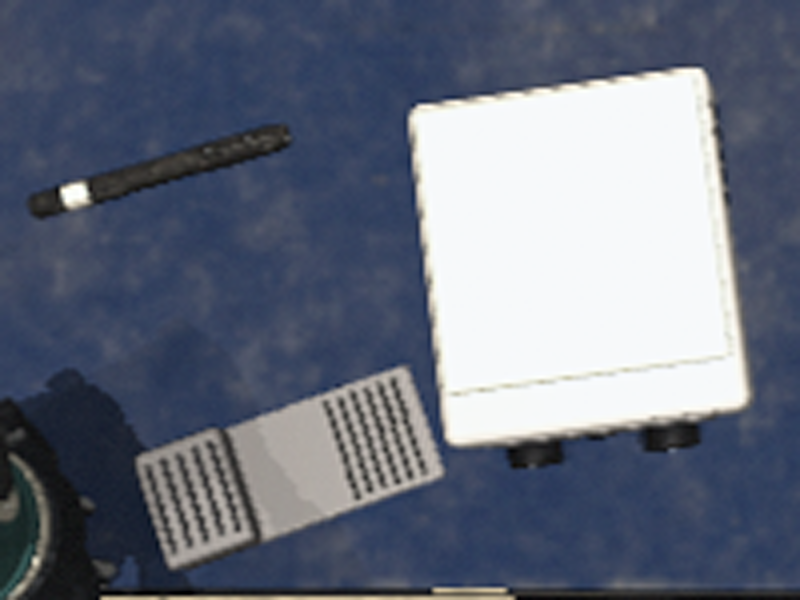

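Both fingertips are visible just behind the wedge block, around (85,503) and (115,573), and they are centred on it. I'll push along -tool x.

Emit:
{"op": "step_arm", "data": {
  "commands": [
    {"fingers": 0.4, "dx": -0.015, "dy": 0, "dz": 0, "roll": 0},
    {"fingers": 0.4, "dx": -0.025, "dy": 0, "dz": 0, "roll": 0},
    {"fingers": 0.4, "dx": -0.032, "dy": 0, "dz": 0, "roll": 0},
    {"fingers": 0.4, "dx": -0.039, "dy": 0, "dz": 0, "roll": 0},
    {"fingers": 0.4, "dx": -0.046, "dy": 0, "dz": 0, "roll": 0},
    {"fingers": 0.4, "dx": -0.053, "dy": 0, "dz": 0, "roll": 0},
    {"fingers": 0.4, "dx": -0.06, "dy": 0, "dz": 0, "roll": 0},
    {"fingers": 0.4, "dx": -0.06, "dy": 0, "dz": 0, "roll": 0}
  ]
}}

```text
time: 3.08
tool_pos: [0.3841, 0.1952, 0.0152]
tcp_rot: [1.771, 2.594, -0.001]
wrist_force: [-0.5, 0.2, -0.4]
width: 0.297
grip_force: 0.0
```

Run:
```python
from h import *
im,W=cloud("top"); cv2.imwrite("pics/crop3.png",cv2.resize(im[190:340,145:345],None,fx=4,fy=4,interpolation=cv2.INTER_CUBIC))
s=read_state();print(s["tool_pos"],s["tcp_rot"],s["wrist_force"])
```

```text
[0.38398341 0.19534851 0.01508909] [ 1.77141854e+00  2.59451457e+00 -1.08952798e-03] [0.07155644 0.46222911 0.29578603]
```

View pics/crop3.png

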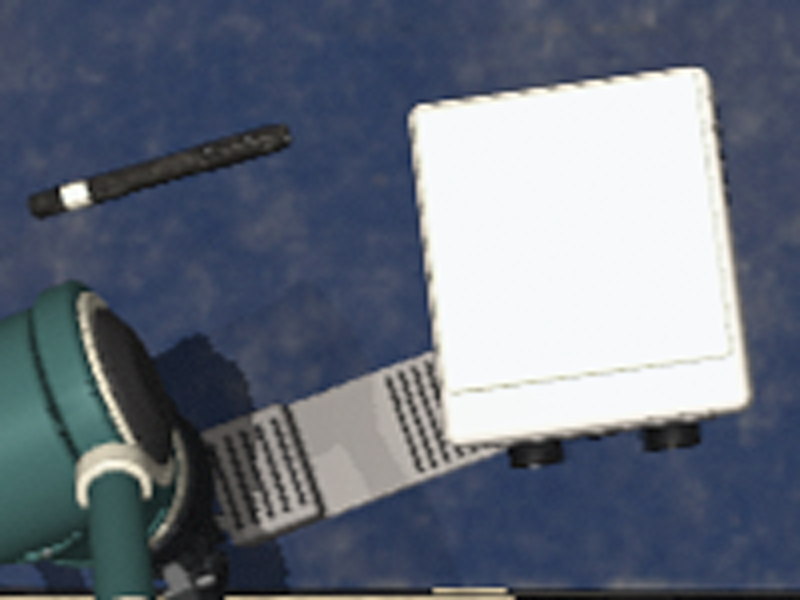

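The wedge went about 30 mm straight in. The block's step edge is now at (287,403) to (322,513), and the stirrer hasn't moved. I'll keep pushing.

Emit:
{"op": "step_arm", "data": {
  "commands": [
    {"fingers": 0.4, "dx": -0.006, "dy": 0, "dz": 0, "roll": 0},
    {"fingers": 0.4, "dx": -0.012, "dy": 0, "dz": 0, "roll": 0},
    {"fingers": 0.4, "dx": -0.018, "dy": 0, "dz": 0, "roll": 0},
    {"fingers": 0.4, "dx": -0.024, "dy": 0, "dz": 0, "roll": 0},
    {"fingers": 0.4, "dx": -0.03, "dy": 0, "dz": 0, "roll": 0},
    {"fingers": 0.4, "dx": -0.036, "dy": 0, "dz": 0, "roll": 0},
    {"fingers": 0.4, "dx": -0.042, "dy": 0, "dz": 0, "roll": 0},
    {"fingers": 0.4, "dx": -0.048, "dy": 0, "dz": 0, "roll": 0}
  ]
}}

```text
time: 4.12
tool_pos: [0.4016, 0.1507, 0.0152]
tcp_rot: [-1.771, -2.595, 0.0]
wrist_force: [-1.3, 1.6, -0.8]
width: 0.302
grip_force: 1.0
```

```bash
cat >> h.py <<'E'
def stir(im,W):
    v,u=np.mgrid[0:480,0:640]
    m=(im.min(-1)>200)&(u>225)&(u<365)&(v>185)&(v<320)&(W[...,2]>.06)&(W[...,2]<.1)
    m=cv2.erode(m.astype(np.uint8),np.ones((3,3)))>0
    t=W[m]; co=np.linalg.lstsq(np.c_[t[:,:2],np.ones(len(t))],t[:,2],rcond=None)[0]
    print("tilt grad",co[:2].round(4),"centre/size/ang",cv2.minAreaRect((t[:,:2]*1000).astype(np.float32)))
E
python3 - <<'E'
from h import *
z=np.load("top0.npz");stir(z["im"],z["W"])
im,W=cloud("top"); cv2.imwrite("pics/crop4.png",cv2.resize(im[190:340,145:345],None,fx=4,fy=4,interpolation=cv2.INTER_CUBIC));stir(im,W)
s=read_state();print(s["tool_pos"],s["tcp_rot"],s["wrist_force"])
E
```

```text
tilt grad [ 0.0996 -0.0391] centre/size/ang ((500.74639892578125, 3.30242919921875), (160.11822509765625, 140.47071838378906), 6.976797580718994)
tilt grad [0.0497 0.0084] centre/size/ang ((503.5002746582031, 0.34095001220703125), (159.0364532470703, 141.12136840820312), 7.322341442108154)
[0.40191192 0.15018576 0.01528319] [ 1.77064190e+00  2.59449147e+00 -7.21106655e-04] [-0.02057747 -0.48527438 -0.07177814]
```

View pics/crop4.png

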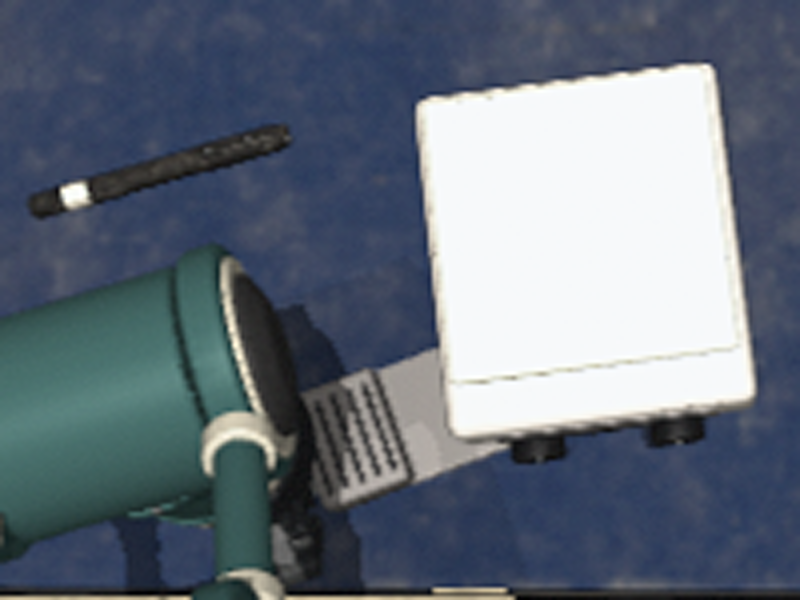

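The stirrer is nearly level and has shifted only a few mm. The block's step edge, (375,370) to (412,478), is still about 25 mm from the side face. I'll do a slower final push.

Emit:
{"op": "step_arm", "data": {
  "commands": [
    {"fingers": 0.4, "dx": -0.003, "dy": 0, "dz": 0, "roll": 0},
    {"fingers": 0.4, "dx": -0.006, "dy": 0, "dz": 0, "roll": 0},
    {"fingers": 0.4, "dx": -0.009, "dy": 0, "dz": 0, "roll": 0},
    {"fingers": 0.4, "dx": -0.012, "dy": 0, "dz": 0, "roll": 0},
    {"fingers": 0.4, "dx": -0.014, "dy": 0, "dz": 0, "roll": 0},
    {"fingers": 0.4, "dx": -0.014, "dy": 0, "dz": 0, "roll": 0}
  ]
}}

```text
time: 4.92
tool_pos: [0.4067, 0.138, 0.0153]
tcp_rot: [1.771, 2.595, -0.0]
wrist_force: [-1.0, 2.8, 0.1]
width: 0.3
grip_force: 1.6
```

Run:
```python
from h import *
im,W=cloud("top"); cv2.imwrite("pics/crop5.png",cv2.resize(im[190:340,145:345],None,fx=4,fy=4,interpolation=cv2.INTER_CUBIC));stir(im,W)
s=read_state();print(s["tool_pos"],s["tcp_rot"],s["wrist_force"])
```

```text
tilt grad [0.0455 0.0118] centre/size/ang ((504.02117919921875, -0.21721649169921875), (159.43441772460938, 140.61474609375), 7.366519451141357)
[0.40673542 0.13800468 0.01532479] [ 1.77077154e+00  2.59477535e+00 -1.28939992e-04] [-1.32270881  1.85589168  0.11445383]
```

View pics/crop5.png

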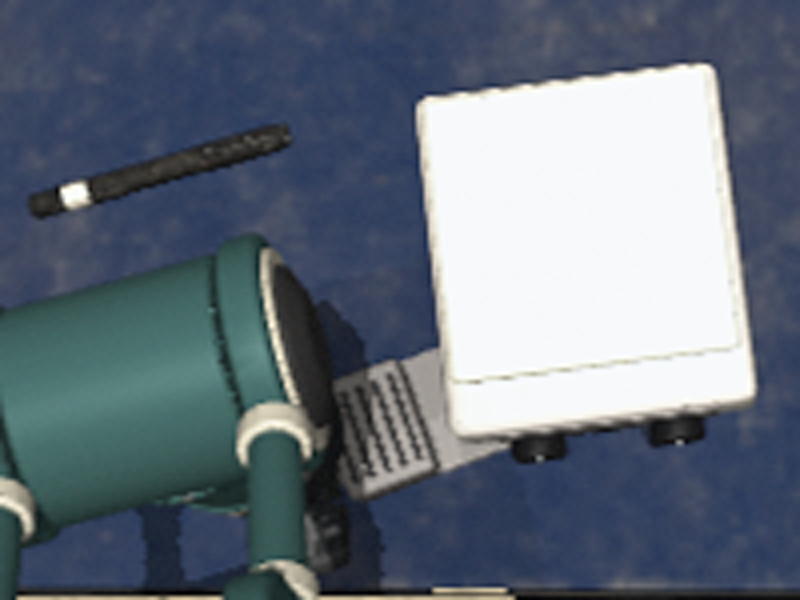

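Block edge is now at (400,360) to (437,468). The stirrer's top corners are at (417,102), (713,65), (754,400) and (452,438), and it has stopped tilting. Next I'll compute where the foot sits in the wedge frame.

Run:
```python
from h import *
S=np.array([crop(p,.082) for p in((417,102),(713,65),(754,400),(452,438))]);c=S.mean(0)
xf=(S[0]+S[1]-S[2]-S[3])[:2];yaw=np.arctan2(xf[1],xf[0]);X=np.array([np.cos(yaw),np.sin(yaw)]);Y=np.array([-X[1],X[0]])
a,b=crop((400,360),.032)[:2],crop((437,468),.032)[:2]
print("st",c,np.degrees(yaw),np.hypot(*xf)/2,"edge",a,b,np.degrees(np.arctan2(*(a-b)[::-1]))-90)
f=c[:2]-.065*X+.055*Y
t=np.radians(-68.5);x=np.array([np.cos(t),np.sin(t)]);o=(a+b)/2+.025*x
print("foot",f,"in wedge",x@(f-o),np.array([-x[1],x[0]])@(f-o))
tp=read_state()["tool_pos"][:2]; o2=tp+x*(.011+.07);print("via tool",x@(f-o2),"test",c[:2]+.06*X-.048*Y)
```

```text
st [ 5.02139877e-01 -2.87662341e-04  8.20000000e-02] 7.226975800874451 0.1643849313034391 edge [0.4536763  0.09435667] [0.40024177 0.07447607] -69.59202009839794
foot [0.43073725 0.04609837] in wedge 0.012036455036651024 -0.010528279890099955
via tool 0.013307943237855823 test [ 0.56770163 -0.04035831]
```

The foot is at wedge x ≈ +12 mm, y ≈ -10 mm, so it is on the step. I'll nudge 3 mm more for margin, then back off and rise.

Emit:
{"op": "step_arm", "data": {
  "commands": [
    {"fingers": 0.4, "dx": -0.002, "dy": 0, "dz": 0, "roll": 0},
    {"fingers": 0.4, "dx": -0.003, "dy": 0, "dz": 0, "roll": 0},
    {"fingers": 0.4, "dx": -0.003, "dy": 0, "dz": 0, "roll": 0},
    {"fingers": 0.4, "dx": 0.015, "dy": 0, "dz": 0, "roll": 0},
    {"fingers": 0.4, "dx": 0.045, "dy": 0, "dz": 0, "roll": 0},
    {"fingers": 0.4, "dx": 0.045, "dy": 0, "dz": -0.05, "roll": 0},
    {"fingers": 0.7, "dx": 0.045, "dy": 0, "dz": -0.11, "roll": 0},
    {"fingers": 1, "dx": 0.045, "dy": 0, "dz": -0.16, "roll": 0}
  ]
}}

```text
time: 5.98
tool_pos: [0.3909, 0.1795, 0.1776]
tcp_rot: [1.769, 2.593, 0.001]
wrist_force: [0.6, -0.1, -0.3]
width: 0.0
grip_force: 0.0
```

Run:
```python
from h import *
im,W=cloud("top"); cv2.imwrite("pics/crop6.png",cv2.resize(im[190:340,145:345],None,fx=4,fy=4,interpolation=cv2.INTER_CUBIC));stir(im,W)
s=read_state();print(s["tool_pos"],s["tcp_rot"],s["wrist_force"])
R=cv2.Rodrigues(s["tcp_rot"])[0];print("tool shift to above test",R.T@(np.array([.568,-.040,.15])-s["tool_pos"]))
```

```text
tilt grad [0.0454 0.0127] centre/size/ang ((503.90606689453125, 0.303985595703125), (159.22509765625, 141.53172302246094), 7.531513214111328)
[0.39505837 0.18106387 0.18478351] [1.7653652  2.58799336 0.01507464] [3.04676678 1.36897705 3.70527452]
tool shift to above test [-0.26886171  0.07989227  0.03631177]
```

View pics/crop6.png

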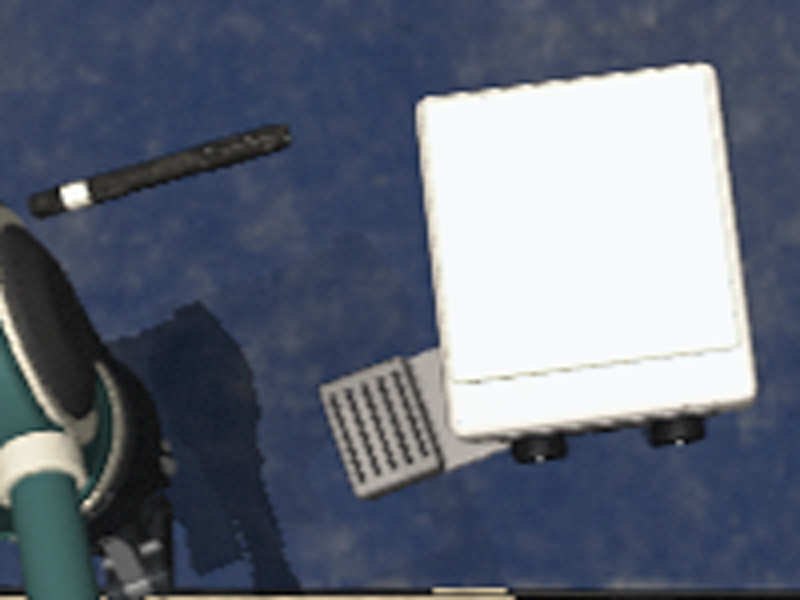

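The wedge stayed seated with a small gap at (440,420), and the gripper is clear. Next I'll go above the test corner.

Emit:
{"op": "step_arm", "data": {
  "commands": [
    {"fingers": 1, "dx": -0.045, "dy": 0.014, "dz": 0, "roll": 0},
    {"fingers": 1, "dx": -0.09, "dy": 0.028, "dz": 0, "roll": 0},
    {"fingers": 1, "dx": -0.135, "dy": 0.042, "dz": 0, "roll": 0},
    {"fingers": 1, "dx": -0.18, "dy": 0.056, "dz": 0, "roll": 0},
    {"fingers": 1, "dx": -0.225, "dy": 0.07, "dz": 0.02, "roll": 0},
    {"fingers": 1, "dx": -0.27, "dy": 0.084, "dz": 0.05, "roll": 0},
    {"fingers": 1, "dx": -0.27, "dy": 0.084, "dz": 0.07, "roll": 0},
    {"fingers": 1, "dx": -0.27, "dy": 0.084, "dz": 0.07, "roll": 0}
  ]
}}

```text
time: 7.02
tool_pos: [0.565, -0.0418, 0.1026]
tcp_rot: [-1.77, -2.591, 0.005]
wrist_force: [-0.2, -0.9, 0.4]
width: -0.002
grip_force: 0.0
```

Emit:
{"op": "step_arm", "data": {
  "commands": [
    {"fingers": 1, "dx": 0, "dy": 0, "dz": 0.01, "roll": 0},
    {"fingers": 1, "dx": 0, "dy": 0, "dz": 0.016, "roll": 0},
    {"fingers": 1, "dx": 0, "dy": 0, "dz": 0.019, "roll": 0},
    {"fingers": 1, "dx": 0, "dy": 0, "dz": 0.021, "roll": 0},
    {"fingers": 1, "dx": 0, "dy": 0, "dz": 0.022, "roll": 0},
    {"fingers": 1, "dx": 0, "dy": 0, "dz": 0.022, "roll": 0}
  ]
}}

```text
time: 7.78
tool_pos: [0.567, -0.0408, 0.0834]
tcp_rot: [1.771, 2.595, 0.0]
wrist_force: [0.2, -0.5, -0.0]
width: -0.002
grip_force: 0.0
```

Emit:
{"op": "step_arm", "data": {
  "commands": [
    {"fingers": 1, "dx": 0, "dy": 0, "dz": 0.001, "roll": 0},
    {"fingers": 1, "dx": 0, "dy": 0, "dz": 0.002, "roll": 0},
    {"fingers": 1, "dx": 0, "dy": 0, "dz": 0.002, "roll": 0},
    {"fingers": 1, "dx": 0, "dy": 0, "dz": 0.002, "roll": 0}
  ]
}}

```text
time: 8.28
tool_pos: [0.5671, -0.0409, 0.0818]
tcp_rot: [1.771, 2.594, 0.0]
wrist_force: [-2.3, 0.1, 4.8]
width: -0.001
grip_force: 2.3
```

Emit:
{"op": "step_arm", "data": {
  "commands": [
    {"fingers": 1, "dx": 0, "dy": 0, "dz": 0.001, "roll": 0},
    {"fingers": 1, "dx": 0, "dy": 0, "dz": 0.001, "roll": 0},
    {"fingers": 1, "dx": 0, "dy": 0, "dz": 0.001, "roll": 0},
    {"fingers": 1, "dx": 0, "dy": 0, "dz": 0.001, "roll": 0}
  ]
}}

```text
time: 8.78
tool_pos: [0.5672, -0.0409, 0.0816]
tcp_rot: [1.771, 2.594, 0.0]
wrist_force: [-3.4, -0.2, 10.6]
width: 0.001
grip_force: 4.9
```

A firm press of about 10 N held for 0.5 s without the top giving way. Now I'll lift and move clear.

Emit:
{"op": "step_arm", "data": {
  "commands": [
    {"fingers": 1, "dx": 0, "dy": 0, "dz": -0.02, "roll": 0},
    {"fingers": 1, "dx": 0, "dy": 0, "dz": -0.06, "roll": 0},
    {"fingers": 1, "dx": 0, "dy": 0, "dz": -0.1, "roll": 0},
    {"fingers": 1, "dx": 0.05, "dy": -0.015, "dz": -0.13, "roll": 0},
    {"fingers": 1, "dx": 0.1, "dy": -0.03, "dz": -0.13, "roll": 0},
    {"fingers": 1, "dx": 0.15, "dy": -0.045, "dz": -0.13, "roll": 0},
    {"fingers": 1, "dx": 0.2, "dy": -0.06, "dz": -0.13, "roll": 0},
    {"fingers": 1, "dx": 0.25, "dy": -0.075, "dz": -0.13, "roll": 0}
  ]
}}

```text
time: 9.78
tool_pos: [0.4047, 0.1657, 0.2099]
tcp_rot: [1.772, 2.594, 0.001]
wrist_force: [0.2, 0.6, -0.3]
width: -0.0
grip_force: 0.0
```

Emit:
{"op": "step_arm", "data": {
  "commands": [
    {"fingers": 1, "dx": 0.05, "dy": 0, "dz": 0, "roll": 0},
    {"fingers": 1, "dx": 0.05, "dy": 0, "dz": 0, "roll": 0},
    {"fingers": 1, "dx": 0.05, "dy": 0, "dz": 0, "roll": 0},
    {"fingers": 1, "dx": 0.05, "dy": 0, "dz": 0, "roll": 0}
  ]
}}

```text
time: 10.28
tool_pos: [0.3882, 0.2103, 0.2101]
tcp_rot: [1.773, 2.593, -0.001]
wrist_force: [0.7, -0.9, -0.0]
width: 0.002
grip_force: 0.0
```

Run:
```python
from h import *
im,W=cloud("top"); cv2.imwrite("pics/crop7.png",cv2.resize(im[190:340,145:345],None,fx=4,fy=4,interpolation=cv2.INTER_CUBIC));stir(im,W)
s=read_state();print(s["tool_pos"],s["joint_vel"].round(3))
```

```text
tilt grad [0.0446 0.01  ] centre/size/ang ((504.1280517578125, 0.37619781494140625), (159.53018188476562, 141.5356903076172), 7.527801513671875)
[0.3882705  0.21020685 0.21009349] [-0.001  0.001 -0.001  0.001  0.001  0.001]
```

View pics/crop7.png

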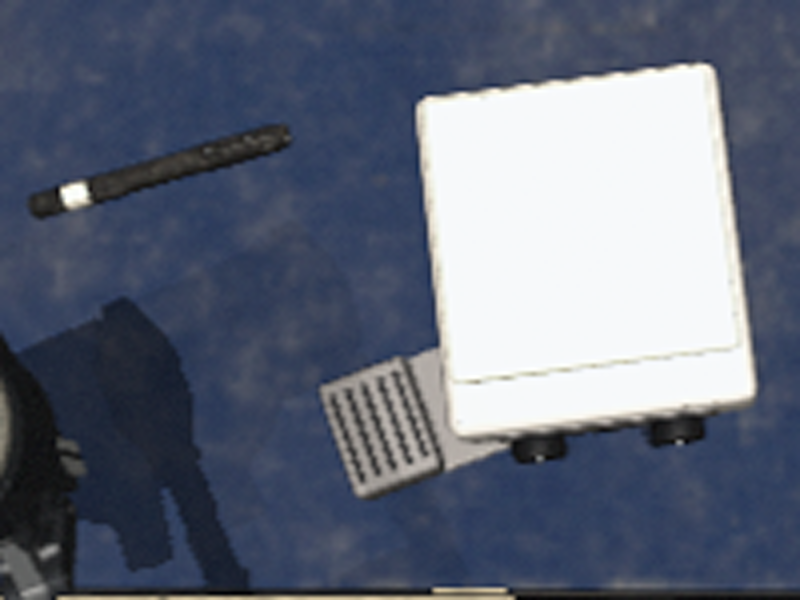

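After the press, the wedge and stirrer haven't moved, the marker is where it was, and the arm is clear and at rest. I'll hand the job in.

```bash
python3 -c "
from workcell import *
print(finish_job())"
```

```text
the job is handed in; nothing more can be done
None
```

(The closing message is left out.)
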